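Weigh a ball valve on the counting scale

TASK

Weigh the ball valve that has the short wing handle: slide the scale's key cover fully open, then with the pan empty press the large round key and then the square key, each fully down and one at a time. Set that valve gently upright in the middle of the pan and let go, press the plus-shaped key and then the straight bar key, and slide the cover fully shut again, leaving the valve on the pan. Press no other key, and leave the other valves and the loose parts standing where they are.

Things in the scene. Friction and masses are not known exactly. Their poses are not given: they have to be found in the camera images.
- scale: fixed bench scale, grey, 310 (x) x 270 (y) x 45 mm high; origin: centre of its underside. Key well at the front right, pan at the back. Six keys in any order in 2 rows of 3: cell centres at x -61, -99, y -100, -62, -24 mm in its frame. Guide rails along y, 4 mm wide, at x -124 and -36, top at z 66
- pan (a point): centre of the top face of the scale's square steel pan, 150 x 150 mm, 70 mm above the table; axes as the scale's
- cover (a joint): flat aluminium cover sliding along the scale's +y over the keys, m: 0 = fully shut over all the keys, 0.124 = fully open, all keys free; stays where left, about 3 N to slide
- cover_grip (a point): middle of the top edge of the cover's upright grip rib: rib 50 mm long (scale x), 10 mm thick (scale y, the sliding direction), standing 30 mm above the cover plate; the plate is 84 (x) x 122 (y) x 4 mm, its top face 30 mm below this point (65 mm above the table); axes as the scale's
- key_round_top (a point): centre of the top of the large round key, 24 mm across; white plastic, top 59 mm above the table when up, 2 mm below the underside of the cover; axes as the scale's
- key_round (a joint): travel of that key, m: 0 = up, 0.005 = fully down; springs back; about 4 N
- key_square_top (a point): centre of the top of the square key, 22 x 22 mm; white plastic, top 59 mm above the table when up, 2 mm below the underside of the cover; axes as the scale's
- key_square (a joint): travel of that key, m: 0 = up, 0.005 = fully down; springs back; about 4 N
- key_bar_top (a point): centre of the top of the plain straight bar key, 28 x 10 mm; white plastic, top 59 mm above the table when up, 2 mm below the underside of the cover; axes as the scale's
- key_bar (a joint): travel of that key, m: 0 = up, 0.005 = fully down; springs back; about 4 N
- key_plus_top (a point): centre of the top of the plus-shaped key, two crossed arms 26 x 8 mm; white plastic, top 59 mm above the table when up, 2 mm below the underside of the cover; axes as the scale's
- key_plus (a joint): travel of that key, m: 0 = up, 0.005 = fully down; springs back; about 4 N
- key_triangle_top (a point): centre of the top of the triangular key, about 27 mm a side (not to be pressed); white plastic, top 59 mm above the table when up, 2 mm below the underside of the cover; axes as the scale's
- key_triangle (a joint): travel of that key, m: 0 = up, 0.005 = fully down; springs back; about 4 N
- key_dot_top (a point): centre of the top of the small round key, only 11 mm across (not to be pressed); white plastic, top 59 mm above the table when up, 2 mm below the underside of the cover; axes as the scale's
- key_dot (a joint): travel of that key, m: 0 = up, 0.005 = fully down; springs back; about 4 N
- valve_wing: ball valve: steel block 44 (x) x 40 (y) x 44 mm high with port stubs along x (72 mm over both), red handle on a stem on top; origin at the centre of the block's underside, z up; THE ONE TO WEIGH: short wing handle, a plate 56 (x) x 8 (y) mm, top 72 mm above origin; 0.4-0.8 kg. The 3 valves stand in any order, 95 mm apart, on a fixed black tray (floor 4, lip 8 mm above the table) left of the scale
- valve_lever_a: ball valve: steel block 44 (x) x 40 (y) x 44 mm high with port stubs along x (72 mm over both), red handle on a stem on top; origin at the centre of the block's underside, z up; not to be moved: it has a long bent lever pointing to its +y, reaching 95 mm out and 90 mm up
- valve_lever_b: ball valve: steel block 44 (x) x 40 (y) x 44 mm high with port stubs along x (72 mm over both), red handle on a stem on top; origin at the centre of the block's underside, z up; not to be moved: it has a long bent lever pointing to its +y, reaching 95 mm out and 90 mm up
- adapter: upright stepped black steel adapter, 40 mm diameter, 150 mm tall, loose, beside the pan; origin at the centre of its underside; leave alone
- coupling_a: upright brass coupling sleeve, 34 mm diameter, 40 mm tall, loose, left of the scale; origin under its centre; leave alone
- coupling_b: upright brass coupling sleeve, 44 mm diameter, 50 mm tall, loose, right of the scale; origin under its centre; leave alone
- fork: steel clevis fork lying flat, 60 x 36 x 16 mm, loose, right of the scale; origin under its middle; leave alone
- spanner: steel spanner lying flat, 170 mm long, loose, right of the scale; origin under its middle; leave alone
Things that resemble listed ones, but are neither listed nor needed, are in the scene too. Leave any blue, orange or purple look-alike of the valve_wing alone.

How it is judged:
On the way, in this order (a step that is already met when the one before it is completed fails the run):
1. the key cover is fully open (within 10 mm) (value of joint cover above 0.114 m), for 0.1 s.
2. the large round key is pressed fully down (value of joint key_round above 0.004 m), for 0.04 s.
3. the square key is pressed fully down (value of joint key_square above 0.004 m), for 0.04 s.
4. the wing-handled valve stands released in the middle of the pan (horizontal distance between valve_wing and pan below 0.03 m and z of valve_wing in the frame of pan between -0.004 and 0.005 m and angle between valve_wing's own z axis and vertical below 0.1 rad and linear speed of valve_wing below 0.03 m/s and contact force between the fingers and valve_wing below 0.1 N), for 0.2 s.
5. the plus-shaped key is pressed fully down (value of joint key_plus above 0.004 m), for 0.04 s.
6. the bar key is pressed fully down (value of joint key_bar above 0.004 m), for 0.04 s.
At the end, for the whole second after the job is handed in: The wing-handled valve stands upright (within 0.1 rad), released and at rest on the pan, its centre within 30 mm of the pan's centre; the cover is shut to within 6 mm; all keys are up (all of step 4 and value of joint cover below 0.006 m and value of joint each of key_round, key_square, key_bar, key_plus, key_triangle, key_dot below 0.002 m); the robot touches nothing.
It fails at once if the triangular or the small round key is pressed (over 3 mm) (value of joint any of key_triangle, key_dot above 0.003 m).
It fails at once if two keys are down at once (over 3 mm) (value of joint each of key_round, key_square above 0.003 m or value of joint each of key_round, key_plus above 0.003 m or value of joint each of key_round, key_bar above 0.003 m or value of joint each of key_square, key_plus above 0.003 m or value of joint each of key_square, key_bar above 0.003 m or value of joint each of key_plus, key_bar above 0.003 m).
It fails at once if the plus-shaped or bar key is pressed before the valve is on the pan (value of joint any of key_plus, key_bar above 0.003 m and not (horizontal distance between valve_wing and pan below 0.03 m and z of valve_wing in the frame of pan below 0.005 m)).
It fails at once if the valve is dropped (it falls free of the fingers faster than 0.6 m/s) (contact force between the fingers and valve_wing below 0.1 N and linear speed of valve_wing above 0.6 m/s).
It fails at once if another valve or a loose part is moved by over 30 mm or tipped over 0.5 rad (distance of any of valve_lever_a, valve_lever_b, adapter, coupling_a, coupling_b, fork, spanner from where it was at the start of the episode above 0.03 m or angle between any of valve_lever_a, valve_lever_b, adapter, coupling_a, coupling_b, fork, spanner's own z axis and vertical above 0.5 rad).
It also fails if it takes over 72 s, if anything falls off the work surface, if the arm or the gripper's body presses on something with over 40 N, if the wrist force passes 120 N, or if a joint passes its speed limit or range.

ROBOT

A 6-joint arm with a two-finger parallel gripper is mounted at the origin on the work surface. World frame = base frame: x ahead of the robot, y to its left, z up, the work surface at z = 0. Lengths are in m, angles in rad, forces in N, time in s.
With the tool pointing down it reaches from about 0.25 to 0.775 m from the base axis. Payload 4 kg.
Tool frame: the origin (TCP) lies midway between the tips of the shut fingers; the grasp point (between the pads) lies 19 mm behind it; z points along the fingers, y is the line along which they close (so a half turn about z gives the same grasp; the last joint's range is limited). The gripper opens to 94 mm and grips with 3 to 60 N. Pads are 16 mm wide; open, the fingers measure 119 mm over their backs; the gripper's body (75 mm by 177 mm) begins 78 mm behind the grasp point.
Start: joints at [-1.306, 0.087, 1.371, -0, 1.684, -0.103], TCP at [0.198, -0.513, 0.206] pointing down, gripper open.
Joint ranges: [-3.1, 3.1], [-0.76, 2.03], [0.27, 2.55], [-1.08, 4.22], [0.17, 2.65], [-2.57, 2.57]. Speed limits (rad/s): [2.79, 2.79, 3.14, 3.14, 3.14, 3.14].

INTERFACE

Orientations are given as [roll, pitch, yaw] about the fixed x, y, z axes, in that order (R = Rz(yaw) Ry(pitch) Rx(roll)).
In Python, from bench import robot gives the robot as it stands. The module is installed in compiled form; this text tells all that it offers.
- The arm moves only by the tool arm_command, never from a script. Its argument "targets" is a list of rows, each a list of 4 numbers: the shift along the world's x, y, z as a fraction of full scale, then the turn about the world's z as a fraction of full scale. A call has 1 to 8 rows; each row is the pose to reach, as a shift and turn from the pose commanded when the call began; what a row does not reach only later rows make up. Full scale, the value 1, is 0.5 m for a shift and 120 degrees for a turn. A row lasts 1/12 s, in which the tool goes at most 41.7 mm and 7.16 degrees, less where a joint would pass 70% of its speed; a pose out of reach is approached as far as the arm can. A call with a number of a shift or a turn outside -1 to 1 is refused whole. A call with a gripper value outside its range is refused whole. "claw" is the closure, from 0 (fully open) to 1 (shut), set as the call begins (left out, the last holds). The fingers move at their own pace and stop on an object; the grip force is fixed at half the most. Time passes only in rows, so rows that repeat a pose let the fingers close. It gives the time, the measured TCP pose, the force, the opening and the grip force at its end, in the units of the state.
- robot.get_obs(): the state, without advancing time (a new reading comes with each control period).
- robot.snapshot(name): name is "scene" or "top" or "wrist"; returns the picture (420x560x3 uint8, red, green, blue); there is no depth.
- robot.camera_info(name): a dict with "vfov" (degrees; the focal length in pixels is half the picture's height over the tangent of half this angle, whatever the lens; pixels are square), "cx", "cy" (the principal point, pixels), "extrinsics" (4x4, takes a point from camera to world coordinates); the wrist camera has in their place "T_tool_cam" (4x4, takes a point from camera to tool coordinates, whose origin is the TCP and whose axes are the flange's). Camera axes: x right, y up, looking along -z (the intrinsics and any distortion apply to the point x, -y, -z); pixel columns grow to the right and rows downward; lengths in m; the calibration is good to about 2 mm. A picture is of the moment at which its call begins: read the wrist's pose just before it. camera_info takes no time and is no camera call.
- robot.close_job(): hands the job in; it is judged then, once.
The state is a dict: "time": time; "joint_positions": joint angles; "qvel": joint speeds; "joint_torque": joint torques, N m; "tool_pos": TCP position; "ee_rot": TCP orientation; "wrist_force": force on the tool from outside, world axes, zero at the start; "wrist_torque": the same for the moment, N m; "width": finger opening in m; "finger_force": force on a finger pad.
Only numpy, scipy, OpenCV 4.12 (cv2) and the standard library are available. Lean on these libraries where they do the work, as an engineer would, in place of code of your own. Each camera call takes 0.05 s, during which the arm holds its last target. There are 200 camera calls.

## Working session

There is one attempt and no reset: what is moved stays moved. The work goes in short steps, Python scripts to look and compute and a tool call to move; the robot and the scene stay as the last step left them, time stands still between calls to the robot, and variables do not carry over. Pictures are saved under pics/ and viewed, at most 10 in all, crops included, and the job is handed in when it is done.

Besides the shell and the picture viewer there is one more tool, called after "Call:" as name(argument=value, ...) on one line, values as JSON. arm_command: Moves the arm, as the interface text tells. Shift numbers are shares of 0.5 m and turn numbers shares of 120 degrees, none past 1 either way. Its arguments: {"type":"object","properties":{"targets":{"type":"array"},"claw":{"type":"number"}},"required":["targets"]}

```bash
mkdir -p pics
cat > h.py <<'E'
import numpy as np, cv2
from bench import robot
def shot(n,f):
    im=robot.snapshot(n); cv2.imwrite('pics/'+f,cv2.cvtColor(im,cv2.COLOR_RGB2BGR)); return im
E
python3 - <<'E'
from h import *
np.set_printoptions(precision=4,suppress=True)
for n in ['top','scene','wrist']:
    print(n,robot.camera_info(n))
    shot(n,n+'0.png')
print(robot.get_obs())
E
```

```text
top {'vfov': 52.02283707676419, 'cx': 280.4210098378758, 'cy': 216.91736766334697, 'extrinsics': array([[ 0.0292,  0.9781, -0.206 ,  0.33  ],
       [-0.9996,  0.028 , -0.0084,  0.0439],
       [-0.0025,  0.2062,  0.9785,  1.1139],
       [ 0.    ,  0.    ,  0.    ,  1.    ]])}
scene {'vfov': 42.234632738640805, 'cx': 282.0065094779356, 'cy': 217.33768902297626, 'extrinsics': array([[ 0.263 , -0.6467,  0.716 ,  1.4621],
       [ 0.9648,  0.1835, -0.1887, -0.1796],
       [-0.0094,  0.7404,  0.6721,  0.9219],
       [ 0.    ,  0.    ,  0.    ,  1.    ]])}
wrist {'vfov': 59.62875557995643, 'cx': 282.25628300429497, 'cy': 209.52229435432534, 'T_tool_cam': array([[-0.    ,  0.9585,  0.2851,  0.0838],
       [ 1.    , -0.0004,  0.0014,  0.0014],
       [ 0.0015,  0.2851, -0.9585, -0.1798],
       [ 0.    ,  0.    ,  0.    ,  1.    ]])}
{'time': 0.15, 'joint_positions': array([-1.3062,  0.0878,  1.3719, -0.    ,  1.6836, -0.1031]), 'qvel': array([ 0.0001, -0.0028, -0.0056, -0.0019, -0.0008, -0.0002]), 'joint_torque': array([  0.0003, -34.0643, -30.2794,   0.0717,   0.0306,  -0.0001]), 'tool_pos': array([ 0.1976, -0.5128,  0.2046]), 'ee_rot': array([-3.1399, -0.0002,  0.3677]), 'wrist_force': array([ 0.168 , -0.1641, -0.5457]), 'wrist_torque': array([-0.0324, -0.0089,  0.0235]), 'finger_force': 0.0, 'width': 0.09412516568040813}
```

View pics/top0.png

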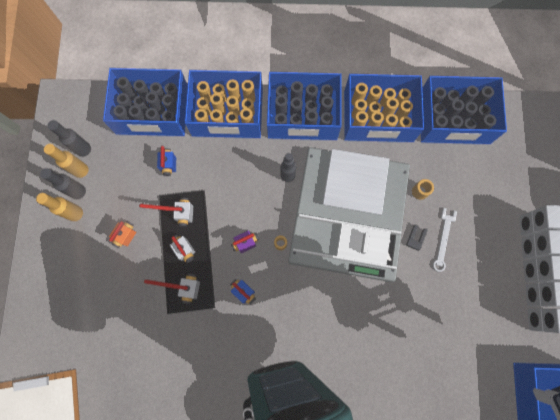

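View pics/scene0.png

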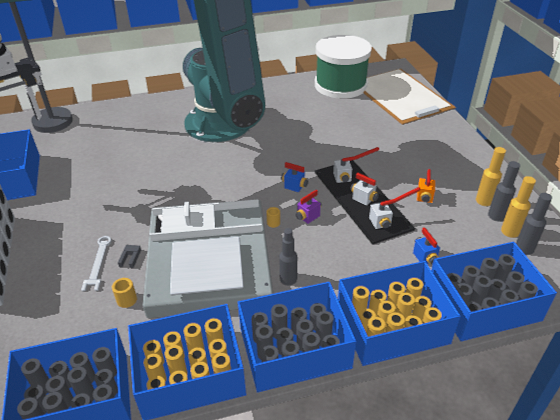

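Candidates for the valve (top view): blue (167,160), orange (122,233), purple (245,242), blue (243,292), lever valves (184,210) and (188,288), and the steel wing valve in the middle of the tray (181,248). The last one fits the description, so I'll check it in a close crop.

```bash
cat >> h.py <<'E'
def ray(n,uv):
    c=robot.camera_info(n); f=210/np.tan(np.radians(c['vfov']/2)); uv=np.atleast_2d(uv).astype(float)
    if n=='wrist':
        from scipy.spatial.transform import Rotation as R
        o=robot.get_obs(); T=np.eye(4); T[:3,:3]=R.from_euler('xyz',o['ee_rot']).as_matrix(); T[:3,3]=o['tool_pos']; E=T@c['T_tool_cam']
    else: E=c['extrinsics']
    d=np.c_[(uv[:,0]-c['cx'])/f,-(uv[:,1]-c['cy'])/f,-np.ones(len(uv))]@E[:3,:3].T
    return E[:3,3],d
def onz(n,uv,z):
    o,d=ray(n,uv); return o+d*((z-o[2])/d[:,2])[:,None]
def blobs(m,amin):
    cs,_=cv2.findContours(m.astype(np.uint8),cv2.RETR_EXTERNAL,cv2.CHAIN_APPROX_NONE)
    return [c for c in cs if cv2.contourArea(c)>amin]
E
python3 - <<'E'
from h import *
np.set_printoptions(precision=4,suppress=True)
im=cv2.imread('pics/top0.png'); hsv=cv2.cvtColor(im,cv2.COLOR_BGR2HSV)
a=cv2.resize(im[140:285,285:415],None,fx=4,fy=4,interpolation=cv2.INTER_CUBIC)[:580]
b=cv2.resize(im[220:280,155:205],None,fx=5,fy=5,interpolation=cv2.INTER_CUBIC)
c=np.zeros((580,250,3),np.uint8); c[:300]=b
cv2.imwrite('pics/c1.png',np.hstack([a,c]))
m=(hsv[...,2]>185)&(hsv[...,1]<40); m[:, :285]=0; m[:,415:]=0; m[:140]=0; m[285:]=0
for c in blobs(m,100):
    r=cv2.minAreaRect(c); print('white',r, onz('top',cv2.boxPoints(r),.07))
m=((hsv[...,0]<8)|(hsv[...,0]>172))&(hsv[...,1]>130)&(hsv[...,2]>70)
for c in blobs(m,15):
    r=cv2.minAreaRect(c); print('red',r[0],r[1:],onz('top',r[0],.074))
for p in [(308,148),(411,155),(398,278),(291,263)]: print(onz('top',p,.045))
E
```

```text
white ((348.0062561035156, 240.9640655517578), (103.79438781738281, 37.61512756347656), 9.806092262268066) [[ 0.4667  0.0182  0.07  ]
 [ 0.5596  0.0044  0.07  ]
 [ 0.5223 -0.248   0.07  ]
 [ 0.4309 -0.2298  0.07  ]]
white ((356.7241516113281, 181.37655639648438), (59.23237228393555, 56.404300689697266), 9.039482116699219) [[ 0.5843 -0.0524  0.07  ]
 [ 0.7317 -0.0738  0.07  ]
 [ 0.7109 -0.223   0.07  ]
 [ 0.5647 -0.1977  0.07  ]]
red (241.00003051757812, 291.0000305175781) ((21.21320343017578, 2.8284270763397217), 45.0) [[0.3659 0.1415 0.074 ]]
red (165.47998046875, 284.6399841308594) ((41.577877044677734, 4.242640972137451), 8.130102157592773) [[0.3756 0.3228 0.074 ]]
red (178.3845977783203, 245.57691955566406) ((21.910655975341797, 3.3282010555267334), 56.30992889404297) [[0.4705 0.2993 0.074 ]]
red (243.00003051757812, 239.0000457763672) ((2.683281421661377, 22.360679626464844), 63.43495178222656) [[0.4912 0.1427 0.074 ]]
red (115.86516571044922, 231.4157257080078) ((5.087989807128906, 20.775959014892578), 32.00538635253906) [[0.501  0.4555 0.074 ]]
red (160.49746704101562, 207.53553771972656) ((41.25204086303711, 4.417316913604736), 4.085616588592529) [[0.5642 0.3511 0.074 ]]
red (162.5, 156.5) ((19.0, 3.0), 90.0) [[0.6975 0.3576 0.074 ]]
[[ 0.742  -0.0139  0.045 ]]
[[ 0.7303 -0.2835  0.045 ]]
[[ 0.4097 -0.2408  0.045 ]]
[[0.4389 0.0235 0.045 ]]
```

View pics/c1.png

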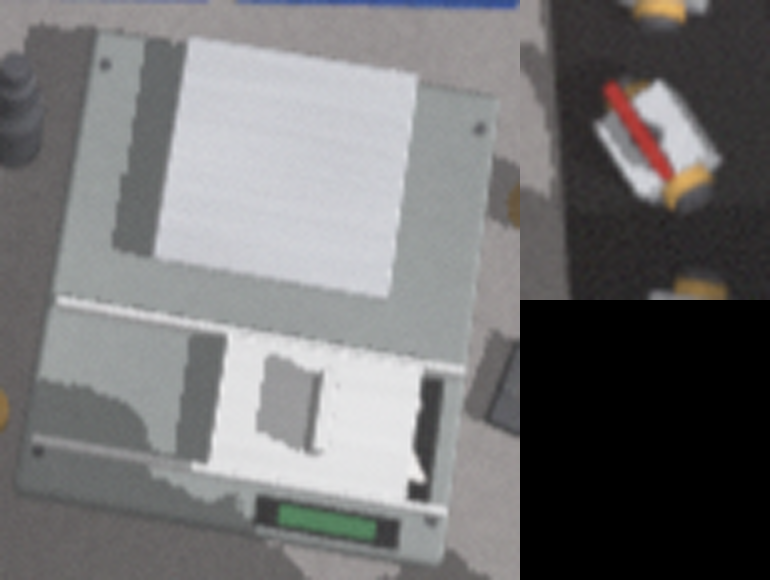

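The crop confirms it: a steel body with brass stubs and a short red wing plate at crop (640,130), which is top px (181,247). The pan is at crop (287,167), the rib top is at about crop (327,412), and the cover is shut.

Call:
arm_command(targets=[[0.4, 0.46, 0.0, -0.244], [0.4, 0.46, 0.0, -0.244], [0.4, 0.46, 0.0, -0.244], [0.4, 0.46, 0.0, -0.244], [0.4, 0.46, 0.0, -0.244], [0.4, 0.46, 0.0, -0.244], [0.4, 0.46, 0.0, -0.244], [0.4, 0.46, 0.0, -0.244]], claw=0.5)

```text
time: 0.82
tool_pos: [0.3995, -0.28, 0.2053]
ee_rot: [-3.14, -0.001, -0.14]
wrist_force: [-0.2, -0.3, -0.7]
width: 0.0475
finger_force: 0.0
```

Run:
```python
from h import *
np.set_printoptions(precision=4,suppress=True)
print('rib',onz('top',(285+327/4,140+412/4),.095))
e=np.array([[605,85],[672,178]])/5+[155,220]; q=onz('top',e,.076); d=q[0]-q[1]; print('wing',q.mean(0),np.degrees(np.arctan2(d[1],d[0])),np.hypot(*d[:2]))
# rails: crop ends
for p in [(60,300),(462,370),(35,437),(445,513)]: print(onz('top',(285+p[0]/4,140+p[1]/4),.066))
print(onz('top',(288,178),0))
```

```text
rib [[ 0.4868 -0.1552  0.095 ]]
wing [0.4758 0.0453 0.076 ] 37.191147855424994 0.05595296849527738
[[0.5569 0.0043 0.066 ]]
[[ 0.5198 -0.2444  0.066 ]]
[[0.4707 0.0179 0.066 ]]
[[ 0.4315 -0.2316  0.066 ]]
[[0.6723 0.0362 0.    ]]
```

Call:
arm_command(targets=[[0.175, 0.246, 0, -0.004], [0.175, 0.246, 0, -0.004], [0.175, 0.246, 0, -0.004], [0.175, 0.246, 0, -0.004], [0.175, 0.246, 0, -0.004], [0.175, 0.246, -0.08, -0.004], [0.175, 0.246, -0.13, -0.004], [0.175, 0.246, -0.13, -0.004]], claw=0)

```text
time: 1.48
tool_pos: [0.4811, -0.159, 0.1339]
ee_rot: [-3.139, 0.012, -0.152]
wrist_force: [0.5, 0.3, -0.7]
width: 0.0931
finger_force: 0.0
```

Run:
```python
from h import *
shot('wrist','w1.png'); o=robot.get_obs(); print(o['tool_pos'],o['ee_rot'],o['width'])
```

```text
[ 0.4825999  -0.15975991  0.13709162] [-3.13992539  0.00784981 -0.15211506] 0.09410238945537275
```

View pics/w1.png

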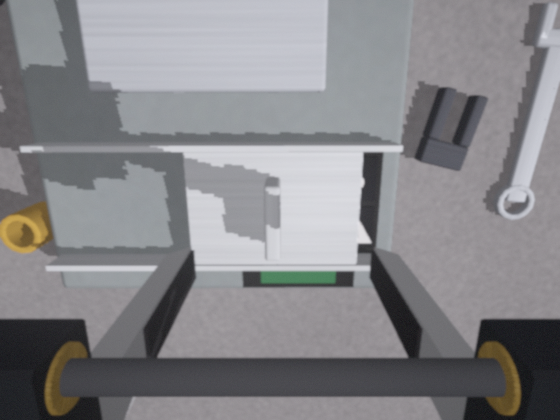

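The wrist view shows the rib at px (273,220) between the fingers, aligned with the tool.

Run:
```python
from h import *
np.set_printoptions(precision=4,suppress=True)
print(onz('wrist',[(273,185),(273,258)],.095)); print(onz('wrist',[(22,149),(402,149),(47,268),(370,268)],.066)); print(onz('wrist',[(88,90),(326,90)],.07));o=robot.get_obs(); print(o['tool_pos'])
```

```text
[[ 0.5168 -0.1599  0.095 ]
 [ 0.4681 -0.1521  0.095 ]]
[[ 0.5608  0.0071  0.066 ]
 [ 0.5217 -0.2486  0.066 ]
 [ 0.4726  0.0203  0.066 ]
 [ 0.4361 -0.2198  0.066 ]]
[[ 0.5904 -0.0511  0.07  ]
 [ 0.5674 -0.2016  0.07  ]]
[ 0.4826 -0.1598  0.1371]
```

Call:
arm_command(targets=[[0.011, 0.002, -0.06, 0], [0.011, 0.002, -0.1, 0], [0.011, 0.002, -0.132, 0], [0.011, 0.002, -0.132, 0], [0.011, 0.002, -0.132, 0], [0.011, 0.002, -0.132, 0]])

```text
time: 2.03
tool_pos: [0.4921, -0.1604, 0.077]
ee_rot: [3.14, -0.004, -0.152]
wrist_force: [0.6, 0.8, 0.2]
width: 0.0938
finger_force: 0.0
```

Call:
arm_command(targets=[[0, 0, 0, 0], [0, 0, 0, 0], [0, 0, 0, 0], [0, 0, 0, 0], [0, 0, 0, 0], [0, 0, 0, 0], [0, 0, 0, 0], [0, 0, 0, 0]], claw=1)

```text
time: 2.7
tool_pos: [0.4907, -0.1592, 0.0744]
ee_rot: [3.142, 0.0, -0.152]
wrist_force: [0.3, -0.5, 0.5]
width: 0.0442
finger_force: 0.0
```

Call:
arm_command(targets=[[0, 0, 0, 0], [0, 0, 0, 0], [0, 0, 0, 0], [0, 0, 0, 0], [0, 0, 0, 0], [0, 0, 0, 0], [0, 0, 0, 0], [0, 0, 0, 0]], claw=1)

```text
time: 3.37
tool_pos: [0.4908, -0.1589, 0.0744]
ee_rot: [-3.141, 0.0, -0.151]
wrist_force: [0.8, 2.1, -0.1]
width: 0.0095
finger_force: 30.0
```

Call:
arm_command(targets=[[0.006, 0.04, 0, 0], [0.012, 0.08, 0, 0], [0.018, 0.12, 0, 0], [0.024, 0.16, 0, 0], [0.03, 0.2, 0, 0], [0.0367, 0.245, 0, 0], [0.0367, 0.245, 0, 0], [0.0367, 0.245, 0, 0]])

```text
time: 4.03
tool_pos: [0.507, -0.0516, 0.0743]
ee_rot: [3.109, 0.001, -0.154]
wrist_force: [-5.5, -33.1, -1.3]
width: 0.0102
finger_force: 29.9
```

Call:
arm_command(targets=[[0, 0.001, 0, 0], [0, 0.001, 0, 0], [0, 0.001, 0, 0]])

```text
time: 4.28
tool_pos: [0.5069, -0.0516, 0.0743]
ee_rot: [3.111, 0.001, -0.156]
wrist_force: [-5.8, -33.6, -1.5]
width: 0.0102
finger_force: 29.9
```

Call:
arm_command(targets=[[-0.003, -0.02, 0, 0], [-0.004, -0.028, 0, 0], [-0.004, -0.028, 0, 0], [-0.004, -0.028, 0, 0], [-0.004, -0.028, 0, 0], [-0.004, -0.028, 0, 0], [-0.004, -0.028, 0, 0], [-0.004, -0.028, 0, 0]], claw=0.6)

```text
time: 4.95
tool_pos: [0.5072, -0.0497, 0.0745]
ee_rot: [3.142, -0.0, -0.151]
wrist_force: [0.4, 0.2, 0.2]
width: 0.0376
finger_force: 0.0
```

Call:
arm_command(targets=[[0, 0, 0.06, 0], [0, 0, 0.12, 0], [0, -0.08, 0.2, 0], [0, -0.14, 0.26, 0], [0, -0.14, 0.3, 0], [0, -0.14, 0.3, 0], [0, -0.14, 0.3, 0], [0, -0.14, 0.3, 0]])

```text
time: 5.62
tool_pos: [0.5068, -0.1197, 0.2237]
ee_rot: [-3.141, 0.001, -0.151]
wrist_force: [1.4, 0.3, -0.8]
width: 0.038
finger_force: 0.0
```

Run:
```python
from h import *
shot('wrist','w2.png'); o=robot.get_obs(); print(o['tool_pos'],o['ee_rot'],o['width'])
np.savez('w2.npz',p=o['tool_pos'],r=o['ee_rot'])
```

```text
[ 0.50641128 -0.1193609   0.2227313 ] [-3.14081316e+00  3.00476939e-03 -1.50822810e-01] 0.03764546584102043
```

View pics/w2.png

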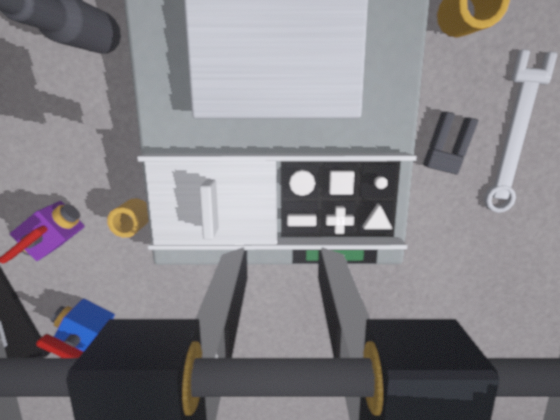

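The cover is fully open, against its left end. Key pixels are: round (302,183), square (341,183), dot (381,183), bar (302,220), plus (340,220) and triangle (378,217).

Run:
```python
from h import *
np.set_printoptions(precision=4,suppress=True)
g=cv2.imread('pics/w2.png',0)
m=g>140; m[:160]=0;m[242:]=0;m[:,:281]=0;m[:,400:]=0
uv=[]
for c in blobs(m,30):
    x,y,w,h=cv2.boundingRect(c); 
    if w<40: uv.append((x+(w-1)/2,y+(h-1)/2)); print(uv[-1],w,h)
P=onz('wrist',uv,.059); print(P)
a=np.radians(-8.6); R=np.array([[np.cos(a),-np.sin(a)],[np.sin(a),np.cos(a)]])
print((P[:,:2]-P[:,:2].mean(0))@R)
print(onz('wrist',[(209,210)],.095))
o=robot.get_obs();print(o['tool_pos'])
```

```text
(301.5, 220.5) 30 12
(339.5, 220.0) 28 27
(377.5, 217.0) 28 23
(397.0, 210.0) 5 55
(381.0, 182.5) 13 12
(342.0, 182.5) 25 24
(302.0, 182.5) 27 26
[[ 0.4739 -0.1341  0.059 ]
 [ 0.4688 -0.1712  0.059 ]
 [ 0.4663 -0.2085  0.059 ]
 [ 0.4707 -0.2279  0.059 ]
 [ 0.5005 -0.2145  0.059 ]
 [ 0.5061 -0.1776  0.059 ]
 [ 0.5118 -0.1397  0.059 ]]
[[-0.0186  0.0456]
 [-0.018   0.0081]
 [-0.0149 -0.0291]
 [-0.0077 -0.0477]
 [ 0.0197 -0.0299]
 [ 0.0198  0.0074]
 [ 0.0198  0.0457]]
[[ 0.5079 -0.0552  0.095 ]]
[ 0.5064 -0.1194  0.2227]
```

Call:
arm_command(targets=[[0.011, -0.041, 0, 0], [0.011, -0.041, -0.06, 0], [0.011, -0.041, -0.12, 0], [0.011, -0.041, -0.18, 0], [0.011, -0.041, -0.24, 0], [0.011, -0.041, -0.29, 0], [0.011, -0.041, -0.29, 0], [0.011, -0.041, -0.29, 0]], claw=1)

```text
time: 6.33
tool_pos: [0.5104, -0.1392, 0.0766]
ee_rot: [-3.14, 0.007, -0.151]
wrist_force: [0.8, -0.3, 0.6]
width: 0.0004
finger_force: 0.0
```

Call:
arm_command(targets=[[0, 0, 0, 0], [0, 0, 0, 0], [0, 0, 0, 0]])

```text
time: 6.58
tool_pos: [0.514, -0.1411, 0.0818]
ee_rot: [3.141, -0.004, -0.151]
wrist_force: [-0.4, -0.5, 0.3]
width: 0.0005
finger_force: 0.0
```

Call:
arm_command(targets=[[0, 0, -0.02, 0], [0, 0, -0.036, 0], [0, 0, -0.044, 0], [0, 0, -0.05, 0], [0, 0, -0.056, 0], [0, 0, -0.056, 0], [0, 0, -0.056, 0], [0, 0, -0.056, 0]])

```text
time: 7.25
tool_pos: [0.5124, -0.1407, 0.0541]
ee_rot: [3.141, -0.0, -0.152]
wrist_force: [-5.9, 1.7, 12.9]
width: 0.0006
finger_force: 6.4
```

Call:
arm_command(targets=[[0, 0, 0.03, 0], [0, 0, 0.06, 0], [0, 0, 0.06, 0], [-0.006, -0.04, 0.06, 0], [-0.0115, -0.076, 0.06, 0], [-0.0115, -0.076, 0.06, 0], [-0.0115, -0.076, 0.06, 0], [-0.0115, -0.076, 0.06, 0]])

```text
time: 7.92
tool_pos: [0.5065, -0.1781, 0.0806]
ee_rot: [-3.141, 0.001, -0.152]
wrist_force: [-0.2, -0.4, -0.2]
width: 0.0004
finger_force: 0.0
```

Call:
arm_command(targets=[[0, 0, -0.02, 0], [0, 0, -0.036, 0], [0, 0, -0.044, 0], [0, 0, -0.052, 0], [0, 0, -0.06, 0], [0, 0, -0.06, 0], [0, 0, -0.06, 0], [0, 0, -0.06, 0]])

```text
time: 8.58
tool_pos: [0.5062, -0.1777, 0.0541]
ee_rot: [-3.141, 0.001, -0.151]
wrist_force: [-7.5, 5.1, 13.9]
width: 0.0005
finger_force: 7.0
```

Call:
arm_command(targets=[[0, 0, 0.06, 0], [0, 0, 0.13, 0], [0, 0.04, 0.21, 0], [-0.02, 0.1, 0.28, 0.05], [-0.03, 0.17, 0.3, 0.1], [-0.04, 0.25, 0.3, 0.15], [-0.05, 0.33, 0.3, 0.2], [-0.06, 0.41, 0.3, 0.25]], claw=0)

```text
time: 9.25
tool_pos: [0.4766, 0.028, 0.202]
ee_rot: [3.141, -0.002, 0.377]
wrist_force: [0.5, 0.6, -0.1]
width: 0.0503
finger_force: 0.0
```

Call:
arm_command(targets=[[-0.01, 0.08, 0, 0.05], [-0.01, 0.16, 0, 0.1], [-0.01, 0.24, 0, 0.13], [-0.01, 0.32, 0, 0.13], [-0.011, 0.4, 0, 0.13], [-0.011, 0.46, 0, 0.13], [-0.011, 0.46, 0, 0.13], [-0.011, 0.46, 0, 0.13]])

```text
time: 9.92
tool_pos: [0.4709, 0.2575, 0.2007]
ee_rot: [3.141, 0.001, 0.648]
wrist_force: [0.2, -0.8, -1.2]
width: 0.0938
finger_force: 0.0
```

Call:
arm_command(targets=[[0, 0, 0, 0], [0, 0, 0, 0], [0, 0, 0, 0], [0, 0, 0, 0]])

```text
time: 10.25
tool_pos: [0.4717, 0.2551, 0.2017]
ee_rot: [3.141, -0.0, 0.642]
wrist_force: [-0.4, 0.0, 0.4]
width: 0.094
finger_force: 0.0
```

Run:
```python
from h import *
np.set_printoptions(precision=4,suppress=True)
im=shot('wrist','w3.png'); o=robot.get_obs(); print(o['tool_pos'],o['ee_rot'],o['width'])
hsv=cv2.cvtColor(im,cv2.COLOR_RGB2HSV)
m=((hsv[...,0]<8)|(hsv[...,0]>172))&(hsv[...,1]>130)&(hsv[...,2]>70)
for c in blobs(m,60):
    r=cv2.minAreaRect(c); q=onz('wrist',cv2.boxPoints(r),.076); e=[q[1]-q[0],q[2]-q[1]]; d=max(e,key=np.linalg.norm)
    print(r,onz('wrist',r[0],.076),np.degrees(np.arctan2(d[1],d[0])),[np.linalg.norm(x) for x in e])
```

```text
[0.4717 0.2552 0.2017] [ 3.1413 -0.0003  0.6424] 0.09392571380328857
((308.3648681640625, 337.6892395019531), (40.27775192260742, 8.055550575256348), 80.53767395019531) [[0.3777 0.152  0.076 ]] -133.7319401693102 [np.float64(0.007685428688967031), np.float64(0.04543676082858146)]
((199.0, 265.0), (12.0, 10.0), 90.0) [[0.3787 0.2791 0.076 ]] -146.6694639142807 [np.float64(0.00906429883377759), np.float64(0.011959116359464828)]
((392.6216125488281, 249.77027893066406), (60.66322708129883, 10.52153491973877), 9.462322235107422) [[0.4956 0.148  0.076 ]] -63.16534228807162 [np.float64(0.010016860299077519), np.float64(0.0551826545723512)]
((142.75, 230.25003051757812), (83.14205932617188, 11.558300018310547), 29.05460548400879) [[0.3771 0.3374 0.076 ]] -85.20999119715037 [np.float64(0.011045851619604152), np.float64(0.0708806905418728)]
((239.5, 170.5), (65.0, 9.0), 90.0) [[0.4723 0.2994 0.076 ]] -144.89382321559708 [np.float64(0.0074003540457856535), np.float64(0.0554742650151978)]
((258.2157287597656, 36.02031326293945), (124.58793640136719, 13.955058097839355), 40.91438674926758) [[0.5659 0.3474 0.076 ]] -91.83112631110852 [np.float64(0.009975286653967685), np.float64(0.09056150173216394)]
((98.06426239013672, 15.109256744384766), (16.98517417907715, 71.084228515625), 59.534454345703125) [[0.5054 0.4522 0.076 ]] -27.126134395797113 [np.float64(0.05498765788851445), np.float64(0.011003229352122635)]
```

View pics/w3.png

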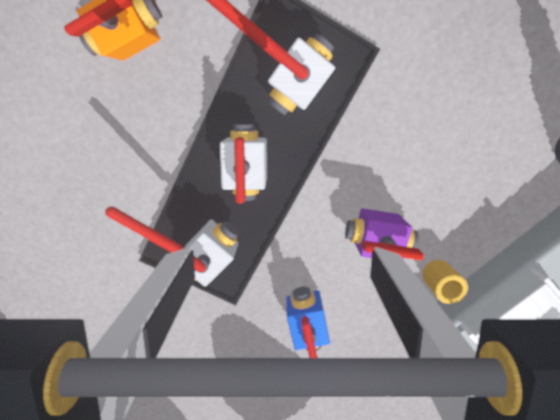

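The wrist view shows the wing valve at px (240,170), handle vertical in the picture and so aligned with the tool. The way down between the lever valves is clear.

Call:
arm_command(targets=[[0.001, 0.05, 0, -0.012], [0.001, 0.088, 0, -0.012], [0.001, 0.088, 0, -0.012], [0.001, 0.088, -0.06, -0.012], [0.001, 0.088, -0.12, -0.012], [0.001, 0.088, -0.18, -0.012], [0.001, 0.088, -0.22, -0.012], [0.001, 0.088, -0.22, -0.012]])

```text
time: 10.97
tool_pos: [0.4686, 0.2974, 0.0858]
ee_rot: [-3.141, 0.011, 0.618]
wrist_force: [0.5, -0.7, -0.7]
width: 0.094
finger_force: 0.0
```

Call:
arm_command(targets=[[0, 0, -0.04, 0], [0, 0, -0.08, 0], [0, 0, -0.12, 0], [0, 0, -0.15, 0], [0, 0, -0.15, 0], [0, 0, -0.15, 0], [0, 0, -0.15, 0]])

```text
time: 11.55
tool_pos: [0.4733, 0.3006, 0.0187]
ee_rot: [3.141, -0.003, 0.619]
wrist_force: [0.8, 0.7, 0.3]
width: 0.094
finger_force: 0.0
```

Call:
arm_command(targets=[[0, 0, 0, 0], [0, 0, 0, 0], [0, 0, 0, 0], [0, 0, 0, 0], [0, 0, 0, 0], [0, 0, 0, 0], [0, 0, 0, 0], [0, 0, 0, 0]], claw=1)

```text
time: 12.22
tool_pos: [0.4718, 0.3003, 0.0164]
ee_rot: [3.142, 0.0, 0.619]
wrist_force: [1.4, -0.9, -0.9]
width: 0.044
finger_force: 0.0
```

Call:
arm_command(targets=[[0, 0, 0, 0], [0, 0, 0, 0], [0, 0, 0, 0], [0, 0, 0, 0]])

```text
time: 12.55
tool_pos: [0.4717, 0.3004, 0.0164]
ee_rot: [-3.141, 0.0, 0.619]
wrist_force: [-0.1, 1.4, 0.5]
width: 0.04
finger_force: 29.9
```

Call:
arm_command(targets=[[0, 0, 0.02, 0], [0, 0, 0.06, 0], [0, 0, 0.12, 0], [0, 0, 0.19, 0], [0, 0, 0.26, 0], [0, 0, 0.33, 0], [0, 0, 0.4, 0], [0, 0, 0.44, 0]])

```text
time: 13.22
tool_pos: [0.4722, 0.3002, 0.2402]
ee_rot: [3.141, -0.003, 0.619]
wrist_force: [0.5, 0.0, -6.0]
width: 0.0399
finger_force: 29.9
```

Call:
arm_command(targets=[[0.01, -0.03, 0, 0], [0.03, -0.08, 0, 0], [0.06, -0.14, 0, 0], [0.085, -0.2, 0, 0], [0.11, -0.26, 0, 0], [0.135, -0.32, 0, 0], [0.16, -0.38, 0, 0], [0.18, -0.44, 0, 0]])

```text
time: 13.88
tool_pos: [0.5613, 0.0784, 0.2346]
ee_rot: [-3.14, 0.004, 0.619]
wrist_force: [1.0, 1.2, -8.0]
width: 0.0397
finger_force: 29.9
```

Call:
arm_command(targets=[[0.025, -0.06, 0, 0], [0.05, -0.12, 0, 0], [0.075, -0.18, 0, 0], [0.1, -0.24, 0, 0], [0.125, -0.3, 0, 0], [0.15, -0.36, 0, 0], [0.17, -0.41, 0, 0], [0.176, -0.434, 0, 0]])

```text
time: 14.55
tool_pos: [0.6496, -0.1409, 0.2332]
ee_rot: [-3.14, 0.005, 0.615]
wrist_force: [0.7, -0.8, -7.9]
width: 0.0396
finger_force: 29.9
```

Call:
arm_command(targets=[[0, 0, 0, 0], [0, 0, 0, 0], [0, 0, 0, 0], [0, 0, 0, 0], [0, 0, 0, 0], [0, 0, 0, 0]])

```text
time: 15.05
tool_pos: [0.6497, -0.1355, 0.237]
ee_rot: [3.141, -0.0, 0.621]
wrist_force: [0.8, -0.3, -7.6]
width: 0.0399
finger_force: 29.9
```

Call:
arm_command(targets=[[0, 0, -0.04, 0], [0, 0, -0.09, 0], [0, 0, -0.14, 0], [0, 0, -0.19, 0], [0, 0, -0.23, 0], [0, 0, -0.26, 0], [0, 0, -0.28, 0], [0, 0, -0.29, 0]])

```text
time: 15.72
tool_pos: [0.6489, -0.1359, 0.0895]
ee_rot: [-3.139, 0.002, 0.62]
wrist_force: [0.8, -0.4, -7.2]
width: 0.0397
finger_force: 29.9
```

Call:
arm_command(targets=[[0, 0, -0.004, 0], [0, 0, -0.008, 0], [0, 0, -0.01, 0], [0, 0, -0.012, 0], [0, 0, -0.014, 0], [0, 0, -0.016, 0], [0, 0, -0.016, 0], [0, 0, -0.016, 0]])

```text
time: 16.38
tool_pos: [0.6499, -0.1367, 0.0836]
ee_rot: [3.141, -0.0, 0.619]
wrist_force: [0.3, -0.4, -7.5]
width: 0.0398
finger_force: 29.9
```

Call:
arm_command(targets=[[0, 0, -0.001, 0], [0, 0, -0.002, 0], [0, 0, -0.003, 0], [0, 0, -0.003, 0], [0, 0, -0.003, 0]])

```text
time: 16.8
tool_pos: [0.65, -0.1368, 0.0825]
ee_rot: [3.141, -0.0, 0.619]
wrist_force: [-0.2, 0.1, -4.8]
width: 0.0396
finger_force: 29.9
```

Call:
arm_command(targets=[[0, 0, -0.001, 0], [0, 0, -0.001, 0]])

```text
time: 16.97
tool_pos: [0.65, -0.1368, 0.0825]
ee_rot: [3.141, -0.0, 0.619]
wrist_force: [-1.2, 0.1, -2.0]
width: 0.0398
finger_force: 29.9
```

Call:
arm_command(targets=[[0, 0, 0, 0], [0, 0, 0, 0], [0, 0, 0, 0], [0, 0, 0, 0], [0, 0, 0, 0], [0, 0, 0, 0], [0, 0, 0, 0], [0, 0, 0, 0]], claw=0.1)

```text
time: 17.63
tool_pos: [0.6499, -0.1367, 0.0815]
ee_rot: [3.141, -0.0, 0.619]
wrist_force: [0.5, -0.7, 0.8]
width: 0.084
finger_force: 0.0
```

Call:
arm_command(targets=[[0, 0, 0.04, 0], [0, 0, 0.1, 0], [0, 0, 0.16, 0], [0, 0, 0.22, 0], [0, 0, 0.28, 0], [0, 0, 0.28, 0], [0, 0, 0.28, 0], [0, 0, 0.28, 0]])

```text
time: 18.3
tool_pos: [0.6496, -0.1367, 0.2204]
ee_rot: [-3.141, 0.001, 0.619]
wrist_force: [1.1, -0.9, -1.3]
width: 0.0846
finger_force: 0.0
```

Run:
```python
from h import *
np.set_printoptions(precision=4,suppress=True)
shot('scene','s2.png'); im=shot('wrist','w4.png'); o=robot.get_obs(); print(o['tool_pos'])
hsv=cv2.cvtColor(im,cv2.COLOR_RGB2HSV)
m=((hsv[...,0]<8)|(hsv[...,0]>172))&(hsv[...,1]>130)&(hsv[...,2]>70)
for c in blobs(m,60):
    r=cv2.minAreaRect(c); print(r,onz('wrist',r[0],.142))
a=cv2.imread('pics/w4.png'); b=cv2.imread('pics/s2.png')[180:340,120:320]
b=cv2.resize(b,(240,192)); c=np.zeros((420,240,3),np.uint8); c[:192]=b
cv2.imwrite('pics/c4.png',np.hstack([a,c]))
```

```text
[ 0.6489 -0.1365  0.2187]
((283.5, 216.0), (70.0, 9.0), 90.0) [[ 0.6515 -0.1367  0.142 ]]
```

View pics/c4.png

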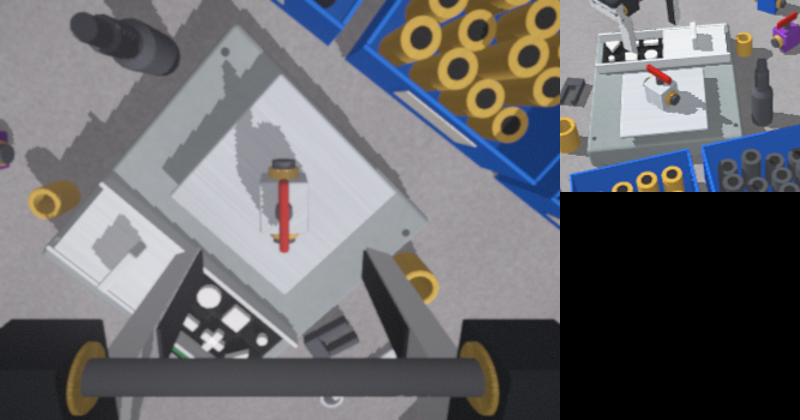

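The valve stands upright on the pan, handle at px (284,216). The pan corners are near (278,75), (397,200), (293,293) and (172,196). I'll work out the pan centre from them.

Run:
```python
from h import *
np.set_printoptions(precision=4,suppress=True)
q=onz('wrist',[(278,75),(397,200),(293,293),(172,196)],.07); print(q,q.mean(0)); print(robot.get_obs()['tool_pos'])
```

```text
[[ 0.7315 -0.0737  0.07  ]
 [ 0.7065 -0.2264  0.07  ]
 [ 0.5722 -0.2048  0.07  ]
 [ 0.5885 -0.0546  0.07  ]] [ 0.6497 -0.1399  0.07  ]
[ 0.6489 -0.1365  0.2187]
```

Call:
arm_command(targets=[[-0.05, -0.01, 0, -0.05], [-0.1, -0.02, 0, -0.1], [-0.15, -0.03, 0, -0.15], [-0.2, -0.04, 0, -0.2], [-0.25, -0.05, 0, -0.25], [-0.3, -0.06, 0, -0.3], [-0.361, -0.07, 0, -0.35], [-0.361, -0.07, 0, -0.368]], claw=1)

```text
time: 19.07
tool_pos: [0.4644, -0.1717, 0.2194]
ee_rot: [-3.141, 0.006, -0.158]
wrist_force: [0.9, -1.0, -0.0]
width: 0.0347
finger_force: 0.0
```

Call:
arm_command(targets=[[0, 0, -0.05, 0], [0, 0, -0.1, 0], [0, 0, -0.15, 0], [0, 0, -0.2, 0], [0, 0, -0.25, 0], [0, 0, -0.28, 0], [0, 0, -0.28, 0], [0, 0, -0.28, 0]])

```text
time: 19.73
tool_pos: [0.4678, -0.171, 0.0793]
ee_rot: [-3.14, 0.005, -0.152]
wrist_force: [0.4, 1.2, 0.9]
width: 0.0006
finger_force: 0.0
```

Call:
arm_command(targets=[[0, 0, 0, 0], [0, 0, 0, 0], [0, 0, 0, 0], [0, 0, 0, 0]])

```text
time: 20.07
tool_pos: [0.4701, -0.1721, 0.0828]
ee_rot: [3.141, -0.002, -0.152]
wrist_force: [0.1, 0.6, 0.2]
width: 0.0003
finger_force: 0.0
```

Call:
arm_command(targets=[[0, 0, -0.02, 0], [0, 0, -0.036, 0], [0, 0, -0.046, 0], [0, 0, -0.054, 0], [0, 0, -0.062, 0], [0, 0, -0.062, 0], [0, 0, -0.062, 0], [0, 0, -0.062, 0]])

```text
time: 20.73
tool_pos: [0.469, -0.1715, 0.0539]
ee_rot: [3.142, 0.001, -0.151]
wrist_force: [-8.5, 3.7, 17.7]
width: 0.0003
finger_force: 9.3
```

Call:
arm_command(targets=[[0, 0, 0.03, 0], [0, 0, 0.062, 0], [0, 0, 0.062, 0], [0.005, 0.04, 0.062, 0], [0.01, 0.075, 0.062, 0], [0.01, 0.075, 0.062, 0], [0.01, 0.075, 0.062, 0], [0.01, 0.075, 0.062, 0]])

```text
time: 21.4
tool_pos: [0.4739, -0.1345, 0.0806]
ee_rot: [3.141, 0.001, -0.151]
wrist_force: [0.2, -0.7, 0.3]
width: 0.0004
finger_force: 0.0
```

Call:
arm_command(targets=[[0, 0, -0.02, 0], [0, 0, -0.036, 0], [0, 0, -0.046, 0], [0, 0, -0.054, 0], [0, 0, -0.062, 0], [0, 0, -0.062, 0], [0, 0, -0.062, 0], [0, 0, -0.062, 0]])

```text
time: 22.07
tool_pos: [0.4738, -0.1347, 0.0538]
ee_rot: [3.141, 0.001, -0.152]
wrist_force: [-7.9, 1.8, 18.7]
width: 0.0
finger_force: 9.2
```

Call:
arm_command(targets=[[0, 0, 0.06, 0], [0, 0, 0.12, 0], [0, 0, 0.2, 0], [0.03, 0.06, 0.2, 0], [0.06, 0.12, 0.2, 0], [0.068, 0.163, 0.2, 0], [0.068, 0.163, 0.2, 0], [0.068, 0.163, 0.2, 0]], claw=0.5)

```text
time: 22.73
tool_pos: [0.5082, -0.0523, 0.1498]
ee_rot: [3.141, 0.001, -0.15]
wrist_force: [0.2, -0.9, -0.7]
width: 0.0465
finger_force: 0.0
```

Call:
arm_command(targets=[[0, 0, -0.05, 0], [0, 0, -0.1, 0], [0, 0, -0.14, 0], [0, 0, -0.15, 0], [0, 0, -0.15, 0], [0, 0, -0.15, 0], [0, 0, -0.15, 0], [0, 0, -0.15, 0]])

```text
time: 23.4
tool_pos: [0.5095, -0.0533, 0.0773]
ee_rot: [3.141, -0.003, -0.152]
wrist_force: [-0.5, 0.3, 0.5]
width: 0.0471
finger_force: 0.0
```

Call:
arm_command(targets=[[0, 0, 0, 0], [0, 0, 0, 0], [0, 0, 0, 0], [0, 0, 0, 0], [0, 0, 0, 0], [0, 0, 0, 0], [0, 0, 0, 0], [0, 0, 0, 0]], claw=1)

```text
time: 24.07
tool_pos: [0.5084, -0.0525, 0.0755]
ee_rot: [-3.141, 0.0, -0.151]
wrist_force: [0.7, 0.1, -0.3]
width: 0.0099
finger_force: 30.0
```

Call:
arm_command(targets=[[-0.006, -0.04, 0, 0], [-0.012, -0.08, 0, 0], [-0.018, -0.12, 0, 0], [-0.024, -0.16, 0, 0], [-0.03, -0.2, 0, 0], [-0.035, -0.235, 0, 0], [-0.0375, -0.25, 0, 0], [-0.0375, -0.25, 0, 0]])

```text
time: 24.73
tool_pos: [0.49, -0.1746, 0.0755]
ee_rot: [-3.133, 0.0, -0.153]
wrist_force: [0.4, 9.3, 2.4]
width: 0.0098
finger_force: 30.0
```

Call:
arm_command(targets=[[0, 0, 0, 0], [0, 0, 0, 0], [0, 0, 0, 0], [0, 0, 0, 0]])

```text
time: 25.07
tool_pos: [0.49, -0.1746, 0.0755]
ee_rot: [-3.136, 0.0, -0.151]
wrist_force: [0.9, 8.4, 1.5]
width: 0.0098
finger_force: 30.0
```

Call:
arm_command(targets=[[0, 0.005, 0, 0], [0, 0.005, 0, 0], [0, 0.005, 0, 0], [0, 0.005, 0, 0], [0, 0.005, 0, 0], [0, 0.005, 0, 0]], claw=0.5)

```text
time: 25.57
tool_pos: [0.4895, -0.1755, 0.0755]
ee_rot: [3.141, 0.0, -0.152]
wrist_force: [-0.4, -0.7, 0.2]
width: 0.0454
finger_force: 0.0
```

Call:
arm_command(targets=[[0, 0, 0.06, 0], [0, 0, 0.14, 0], [0, 0, 0.22, 0], [0, 0, 0.3, 0], [-0.06, 0, 0.36, 0], [-0.12, 0, 0.36, 0], [-0.12, 0, 0.36, 0], [-0.12, 0, 0.36, 0]])

```text
time: 26.23
tool_pos: [0.4292, -0.1755, 0.2565]
ee_rot: [3.141, -0.003, -0.153]
wrist_force: [0.2, 0.8, -0.1]
width: 0.047
finger_force: 0.0
```

Run:
```python
from h import *
a=shot('wrist','w5.png'); b=robot.snapshot('scene')[180:340,120:320]; c=np.zeros((420,240,3),np.uint8); c[:192]=cv2.resize(b,(240,192))
cv2.imwrite('pics/c5.png',cv2.cvtColor(np.hstack([a,c]),cv2.COLOR_RGB2BGR))
```

```text
(no output)
```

View pics/c5.png

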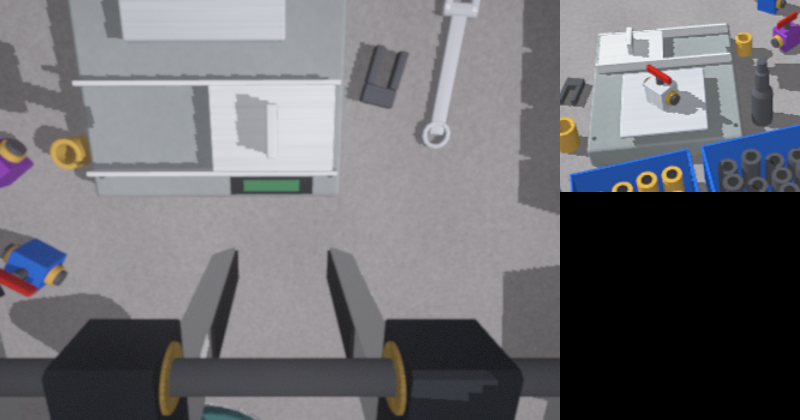

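The cover is fully shut, with the plate at px 210–335 reaching the right end of the well. The valve stands upright on the pan and the gripper is clear, so I'm handing in.

```bash
python3 -c "
from bench import robot
print(robot.close_job())"
```

```text
the job is handed in; nothing more can be done
None
```

I finished the whole weighing sequence in order in about 26 s and handed it in: the wing-handled valve is upright on the pan about 4 mm from centre, and the cover is shut; the hand-in call gave no verdict.

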